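# Clamp a gas sample cylinder in the lockable V-rest jig

## Task

Clamp the sample cylinder with the blue shoulder in the bench jig, ready for its valve: slide the red lock bolt out to free the clamp handle, throw the handle right back, and lower the cylinder squarely into the middle of the two V rests with its threaded neck pointing away from the clamp. Then swing the handle upright until it is fully home and push the lock bolt all the way back in. Set the cylinder down gently, do not drop it in, and leave everything else on the bench standing where it is.

Things in the scene. Friction and masses are not known exactly. Their poses are not given: they have to be found in the camera images.
- jig: Clamping jig, blue base plate 300 x 84 x 10 mm, fixed. Origin on the bench under the middle of its two V rests; z up; x along the groove, from the clamp to the open end; y to the red tab's side. V rests: 90 degrees, 30 mm long, at x = -45 and 45 mm (60 mm gap for fingers), 68 mm wide, tops 52 mm high. Clamp side plates: x = -214 to -108, |y| < 16 mm, up to 111 mm (129 at the bolt).
- jig_seat (a point): The point (0, 0, 60) mm of the jig: where the middle of the seated cylinder's barrel belongs. Axes as the jig's.
- clamp_handle (a joint): Handle angle, rad: 0 = upright, clamped; 1.145 = thrown fully back, towards the jig's -x, about a level axis along the jig's y through handle_pivot. Stays where left; about 3 to 6 N at the grip. The linked clamp arm is level at 0 and stands upright (84 degrees up) at 1.145. With the lock bolt in it cannot leave 0 by more than 0.05; if open it cannot come home.
- handle_pivot (a point): Pivot of the clamp handle, fixed in the jig at (-170, 0, 73) mm.
- handle_grip (a point): Point on the handle's green grip, 110 mm from the pivot; moves with it. The grip is 20 mm wide (jig's y), 18 mm thick and runs from 67 to 135 mm from the pivot. Pinched from above across its 20 mm width it can turn between the fingers as it swings.
- lock_bolt (a joint): How far the lock bolt is slid out along the jig's +y, m: 0 = fully in (starts within 4 mm of that), 0.036 = out against its stop. When in, the 12 mm round bolt passes behind the handle and locks it; the handle is free from 0.026 on. It slides with 2.5 N and stays where it is left.
- bolt_tab (a point): Point in the bolt's red tab, 137 mm above the bench, at (-184, 75, 137) mm in the jig with the bolt in; moves with it. The tab is an upright plate 12 mm thick (jig's x), 22 mm wide (jig's y), from 113 to 153 mm above the bench. A steel guide block fills y = 16 to 46 mm below 128 mm; nothing stands above the tab or beyond it.
- clamp_arm: Steel clamp arm, a bar 135 mm long, 16 mm wide, 12 mm high; origin on its pivot, at (-125, 0, 100) mm in the jig. Its x runs along the bar to the rubber-tipped spindle, 125 mm out. With the handle thrown back it stands upright, its top 235 mm above the bench; nothing of it then reaches beyond jig x = -90 mm (-65 mm if the handle is left at 1.0).
- cyl_blue_mid (a point): The sample cylinder to clamp: stainless steel, blue shoulder and band, loose, on its side in either lane of the white rack, 0.4 to 0.75 kg. This point is the middle of its barrel, on its axis. Barrel 48 mm in diameter, 130 mm long (65 mm to either side); neck 20 mm in diameter. Its x runs along its axis to the threaded neck.
- cyl_blue_neck (a point): Tip of the blue cylinder's threaded neck, on its axis, 102 mm from the middle of the barrel. Axes as above.
- cyl_yellow_mid (a point): The other sample cylinder, the same but with a yellow shoulder and band, in the other lane of the rack; to be left alone. Middle of its barrel.
- rack: White rack for two cylinders, fixed; place and yaw differ. Origin on the bench under its middle; board 150 x 205 x 8 mm; lanes along its x at y = -60 and 60 mm, necks to +x. Each lane has two V ridges, 14 mm long, at x = -50 and 50 mm, 34 mm high, 52 mm wide; a cylinder's axis lies 44 mm above the bench.
- amber_bottle: Amber reagent bottle with black cap, 68 mm in diameter, 145 mm high, standing beyond the gap between rack and jig. Origin under its middle.
- beaker: Glass beaker, 68 mm in diameter, 90 mm high, on the jig's +y side. Origin under its middle.
- wash_bottle: White wash bottle with blue cap and a bent spout along its x, 62 mm in diameter, about 175 mm high. Origin under its middle.
- spanner: Steel spanner, 160 mm long, lying beside the jig. Origin under its middle.
- needle_valve: Small brass needle valve with a black knob, about 62 x 28 x 50 mm, lying off the open end of the jig. Origin under its middle.
- salt_jar: White jar, 56 mm in diameter, 68 mm high, beyond the rack. Origin under its middle.
- dish: Flat white porcelain dish, 80 mm in diameter, 22 mm high. Origin under its middle.
- cyl_blue: The same blue-shouldered cylinder as a body; origin and axes as cyl_blue_mid.
Mind the look-alikes: they are no part of the job. Leave any pink look-alike of the cyl_blue alone.

How it is judged:
On the way, in this order (a step that is already met when the one before it is completed fails the run):
1. the lock bolt is slid out while the handle is still clamped (value of joint lock_bolt above 0.026 m and value of joint clamp_handle below 0.1 rad), for 0.1 s.
2. the handle is thrown back and the clamp stands open (value of joint clamp_handle above 0.9 rad), for 0.1 s.
3. the blue cylinder lies in the middle of the V rests, neck to the open end, with the clamp open (x of cyl_blue_mid in the frame of jig between -0.015 and 0.015 m and y of cyl_blue_mid in the frame of jig between -0.004 and 0.004 m and z of cyl_blue_mid in the frame of jig between 0.056 and 0.063 m and x of cyl_blue_neck in the frame of jig above 0.08 m and angle between the x axis of cyl_blue_mid and the x axis of jig, either way round below 0.06 rad and value of joint clamp_handle above 0.8 rad), for 0.3 s.
4. the handle is fully home on the seated cylinder (x of cyl_blue_mid in the frame of jig between -0.015 and 0.015 m and y of cyl_blue_mid in the frame of jig between -0.004 and 0.004 m and z of cyl_blue_mid in the frame of jig between 0.056 and 0.063 m and x of cyl_blue_neck in the frame of jig above 0.08 m and angle between the x axis of cyl_blue_mid and the x axis of jig, either way round below 0.06 rad and value of joint clamp_handle below 0.06 rad), for 0.2 s.
At the end, for the whole second after the job is handed in: Blue cylinder at rest in the V rests: middle within 15 mm of the jig's middle along the groove and 4 mm sideways, axis 56 to 63 mm above the bench, square within 0.06 rad, neck to the open end; handle home (below 0.06 rad), lock bolt in (below 6 mm) (all of step 4 and linear speed of cyl_blue below 0.02 m/s and angular speed of cyl_blue below 0.2 rad/s and value of joint lock_bolt below 0.006 m); the robot touches nothing.
It fails at once if a standing bystander (amber bottle, beaker, wash bottle, salt jar, dish) is moved by more than 30 mm or tipped (distance of any of amber_bottle, beaker, wash_bottle, salt_jar, dish from where it was at the start of the episode above 0.03 m or angle between any of amber_bottle, beaker, wash_bottle, salt_jar, dish's own z axis and vertical above 0.5 rad).
It fails at once if the spanner, the needle valve or the yellow cylinder is moved by more than 30 mm (distance of any of spanner, needle_valve, cyl_yellow_mid from where it was at the start of the episode above 0.03 m).
It fails at once if the cylinder is dropped into the jig: it meets the V rests (its axis less than 15 mm above its seat) faster than 0.4 m/s (z of cyl_blue_mid in the frame of jig below 0.075 m and x of cyl_blue_mid in the frame of jig between -0.06 and 0.06 m and y of cyl_blue_mid in the frame of jig between -0.035 and 0.035 m and linear speed of cyl_blue above 0.4 m/s).
It also fails if it takes over 72 s, if anything falls off the work surface, if the arm or the gripper's body presses on something with over 40 N, if the wrist force passes 120 N, or if a joint passes its speed limit or range.

## Robot

A 7-joint arm with a two-finger parallel gripper is mounted at the origin on the work surface. World frame = base frame: x ahead of the robot, y to its left, z up, the work surface at z = 0. Lengths are in m, angles in rad, forces in N, time in s.
With the tool pointing down it reaches from about 0.4 to 0.85 m from the base axis. Payload 4.5 kg.
Tool frame: the origin (TCP) lies at the very end of the fingers, on their centre line; the grasp point (between the pads) lies 19 mm behind it (tcp_to_grasp is the z of the grasp point in the tool frame, in m); z points along the fingers, y is the line along which they close (so a half turn about z gives the same grasp; the last joint's range is limited). The gripper opens to 88 mm and grips with 3 to 60 N. Pads are 18 mm wide; open, the fingers measure 123 mm over their backs; the gripper's body (75 mm by 187 mm) begins 45 mm behind the grasp point.
Start: joints at [1.246, 0.689, -0.195, 1.565, 0.157, 0.902, -0.215], TCP at [0.219, -0.585, 0.239] pointing down, gripper open.
Joint ranges: [-3.01, 3.01], [-0.46, 2.08], [-1.47, 1.51], [0.13, 2.56], [-1, 4.14], [0.04, 2.09], [-2.66, 2.66]. Speed limits (rad/s): [2.57, 2.57, 3.14, 3.14, 3.14, 3.14, 3.14].

## Interface

Orientations are given as a unit quaternion [x, y, z, w].
In Python, from plant import * gives the robot as it stands. The module is installed in compiled form; this text tells all that it offers.
- The arm moves only by the shell command python3 -m jog 'ROWS' [OPENING] [FORCE]. ROWS is JSON, a list that holds one entry, the list of rows, each a list of 6 numbers: the shift along the tool's x, y, z in m, then the turn, a rotation vector about the tool's x, y, z in rad. In form: [[[dx, dy, dz, ax, ay, az], ...]]. A call has 1 to 12 rows; each row shifts and turns the commanded pose from where the row before left it, along the tool's axes as they then stand; what a row does not reach is not made up. A row lasts 1/8 s, in which the tool goes at most 62.5 mm and 10.7 degrees, less where a joint would pass 70% of its speed; a pose out of reach is approached as far as the arm can. A call with a gripper value outside its range is refused whole. OPENING is the finger opening in m, from 0 to 0.0881, set as the call begins (- or left out, the last holds). The fingers move at their own pace and stop on an object; FORCE is the grip in N (left out, the last holds). Time passes only in rows, so rows that do not move let the fingers close. It gives the time, the measured TCP pose, the force, the opening and the grip force at its end, in the units of the state.
- get_state(): the state, without advancing time (a new reading comes with each control period).
- snapshot(name): name is "side" or "top"; returns a dict with "frame" (384x512x3 uint8, red, green, blue), "mtx" (3x3 intrinsics, pixels), "xyz" and "orientation" of the camera in the world. Camera axes: x right, y down, z forward; pixel columns grow to the right and rows downward; lengths in m; the calibration is good to about 2 mm. A picture is of the moment at which its call begins. There is no depth.
- finish_job(): hands the job in; it is judged then, once.
The state is a dict: "clock": time; "q": joint angles; "qd": joint speeds; "joint_torque": joint torques, N m; "tool_pos": TCP position; "eef_rot": TCP orientation; "contact_force": force on the tool from outside, world axes, zero at the start; "moment": the same for the moment, N m; "opening": opening from 0.0 (shut) to 1.0 (fully open); "finger_force": force on a finger pad.
Only numpy, scipy, OpenCV 4.12 (cv2) and the standard library are available. Lean on these libraries where they do the work, as an engineer would, in place of code of your own. Each camera call takes 0.05 s, during which the arm holds its last target. There are 200 camera calls.

## Working session

There is one attempt and no reset: what is moved stays moved. The work goes in short steps, Python scripts to look and compute and a shell command to move; the robot and the scene stay as the last step left them, time stands still between calls to the robot, and variables do not carry over. Pictures are saved under pics/ and viewed, at most 10 in all, crops included, and the job is handed in when it is done.

```bash
mkdir -p pics; python3 - <<'E'
from plant import *
import cv2,numpy as np
for n in("top","side"):
    s=snapshot(n);cv2.imwrite(f"pics/{n}0.png",s["frame"][:,:,::-1]);np.savez(f"{n}0.npz",**s)
    print(n,s["mtx"],s["xyz"],s["orientation"])
s=get_state();print({k:np.round(v,3) for k,v in s.items()})
E
```

```text
top [[406.400592     0.         257.77883178]
 [  0.         406.400592   193.96309848]
 [  0.           0.           1.        ]] [ 0.36121474 -0.16560101  1.31820999] [-0.69712342  0.71541667 -0.0312902   0.03491211]
side [[383.92064617   0.         254.87405255]
 [  0.         383.92064617 195.08913926]
 [  0.           0.           1.        ]] [0.45556402 0.57780374 0.90380015] [ 0.00404737  0.92834003 -0.37168955  0.00390965]
{'clock': np.float64(0.1), 'q': array([ 1.246,  0.69 , -0.195,  1.566,  0.157,  0.903, -0.215]), 'qd': array([ 0.001, -0.003,  0.   , -0.003, -0.   , -0.   ,  0.001]), 'joint_torque': array([-2.0000e-03, -5.2850e+01, -1.2710e+00, -1.5384e+01, -5.3000e-02,
        2.0000e-03,  0.0000e+00]), 'tool_pos': array([ 0.219, -0.585,  0.238]), 'eef_rot': array([ 0.984,  0.179, -0.   , -0.001]), 'contact_force': array([0.345, 0.694, 0.887]), 'moment': array([-0.037,  0.034,  0.015]), 'finger_force': np.float64(0.0), 'opening': np.float64(1.003)}
```

View pics/top0.png

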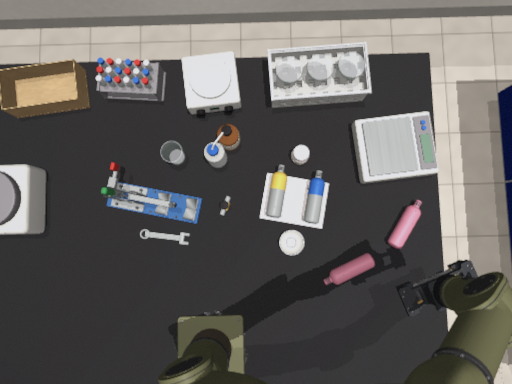

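View pics/side0.png

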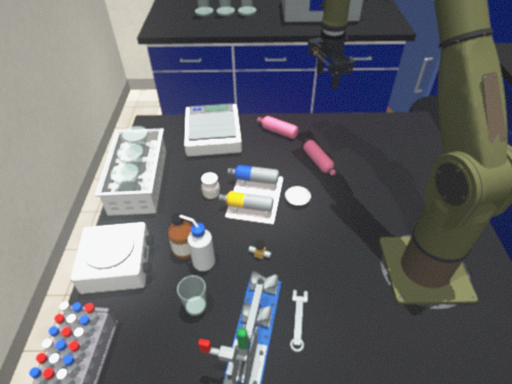

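The top view shows the jig at (155,200) with its green grip at (108,190) and red tab at (113,167). The open end points right, towards world -y.

What could be taken for the target:
- Blue-shouldered cylinder at (315,200), right-hand lane of the rack
- Yellow cylinder at (277,195)
- Dark pink cylinder at (352,270)
- Pink cylinder at (405,225)

I choose the one at (315,200) and check it in a close crop.

```bash
cat > h.py <<'E'
import cv2,numpy as np
from scipy.spatial.transform import Rotation as R
def ray(s,uv):
    d=np.linalg.inv(s["mtx"])@[uv[0],uv[1],1]; d=R.from_quat(s["orientation"]).as_matrix()@d
    return np.array(s["xyz"]),d/np.linalg.norm(d)
def plane(s,uv,z):
    o,d=ray(s,uv); return o+d*(z-o[2])/d[2]
def tri(s1,u1,s2,u2):
    o,d=ray(s1,u1);p,e=ray(s2,u2)
    t=np.linalg.lstsq(np.c_[d,-e],p-o,rcond=None)[0]
    a,b=o+d*t[0],p+e*t[1]; return (a+b)/2,np.linalg.norm(a-b)
def proj(s,P):
    c=R.from_quat(s["orientation"]).as_matrix().T@(np.array(P)-s["xyz"]); c=s["mtx"]@c; return c[:2]/c[2]
def blobs(s,lo,hi,roi=None,amin=8):
    hsv=cv2.cvtColor(s["frame"],cv2.COLOR_RGB2HSV); m=cv2.inRange(hsv,lo,hi)
    if roi: z=np.zeros_like(m);x0,y0,x1,y1=roi;z[y0:y1,x0:x1]=m[y0:y1,x0:x1];m=z
    n,l,st,c=cv2.connectedComponentsWithStats(m)
    return [(c[i].round(1),st[i].tolist(),cv2.minAreaRect(np.argwhere(l==i)[:,::-1].astype(np.float32))) for i in range(1,n) if st[i,4]>=amin]
E
python3 - <<'E'
from h import *
t=dict(np.load("top0.npz"));s=dict(np.load("side0.npz"))
f=lambda s,x0,y0,w,h:cv2.resize(s["frame"][y0:y0+h,x0:x0+w],(400,300),interpolation=cv2.INTER_CUBIC)
im=np.vstack([np.hstack([f(t,95,145,120,90),f(t,250,155,96,72)]),np.hstack([f(s,180,260,160,120),f(s,200,150,120,90)])])
cv2.imwrite("pics/crop0.png",im[:,:,::-1])
for nm,im,roi in(("t",t,(90,150,340,235)),("s",s,(180,150,340,384))):
  for c,lo,hi in(("red",(0,150,90),(6,255,255)),("green",(50,120,50),(85,255,255)),("blue",(102,130,60),(125,255,255)),("yel",(20,150,120),(32,255,255)),("white",(0,0,185),(180,40,255))):
    for b in blobs(im,lo,hi,roi,15): print(nm,c,b[0],b[1],np.round(np.hstack([b[2][0],b[2][1],b[2][2]]),1))
E
```

```text
t red [113.7 166.1] [110, 162, 9, 9, 61] [113.8 166.    8.2   7.5  11.3]
t green [106.8 191. ] [101, 187, 13, 8, 78] [107.  190.5   7.   12.   90. ]
t blue [212.4 151.9] [207, 150, 11, 6, 47] [212.  152.5   5.   10.   90. ]
t blue [316.3 186. ] [309, 177, 16, 19, 224] [316.4 185.8  14.   16.6   8.7]
t blue [171.8 205.5] [143, 187, 59, 37, 729] [170.9 205.   57.9  26.3  11.3]
t blue [108.4 202.2] [107, 199, 4, 8, 27] [108.5 202.5   7.    3.   90. ]
t white [214.2 155.7] [204, 150, 20, 12, 118] [213.5 155.5  11.   19.   90. ]
t white [301.  154.2] [293, 150, 16, 11, 140] [300.5 155.   10.   15.   90. ]
t white [111.9 180.6] [108, 172, 8, 15, 55] [112.3 178.8   5.3  14.1  14. ]
t white [293.  201.7] [260, 173, 69, 56, 1557] [293.8 200.2  63.1  46.2   9.5]
t white [134.4 187.9] [130, 185, 11, 7, 41] [134.6 188.1  10.2   4.3  11.3]
t white [144.1 190.4] [142, 188, 5, 6, 23] [144.  190.5   5.    4.   90. ]
t white [275.9 201.8] [271, 189, 11, 26, 152] [276.1 201.7   5.9  26.1  11.3]
t white [149.2 200. ] [130, 195, 39, 11, 153] [148.8 200.   38.8   4.6   9.5]
t white [314.3 207.8] [310, 19
[... 1798 characters left out ...]
18.4]
s white [254.1 279.4] [252, 277, 5, 6, 27] [254.  279.5   5.    4.   90. ]
s white [269.2 281.4] [264, 276, 12, 12, 84] [269.4 281.3   7.2  14.8  63.4]
s white [252.7 309.3] [244, 284, 18, 53, 369] [250.5 309.3  12.3  52.7  13.3]
s white [298.  319.6] [291, 291, 16, 60, 419] [298.5 320.6  13.3  58.9   2.4]
s white [195.2 304.4] [187, 296, 18, 17, 233] [195.2 304.6  15.2  17.7  71.6]
s white [263.4 313.1] [258, 307, 12, 13, 82] [263.5 313.    6.3  15.7  26.6]
s white [225.1 350.8] [211, 340, 27, 19, 197] [226.1 351.5  14.9  27.9  68.6]
s white [257.7 364.2] [249, 345, 17, 39, 338] [257.8 364.4   9.7  40.1  12.2]
s white [229.6 368. ] [227, 362, 6, 12, 45] [229.8 367.8   3.9  11.4  14. ]
```

View pics/crop0.png

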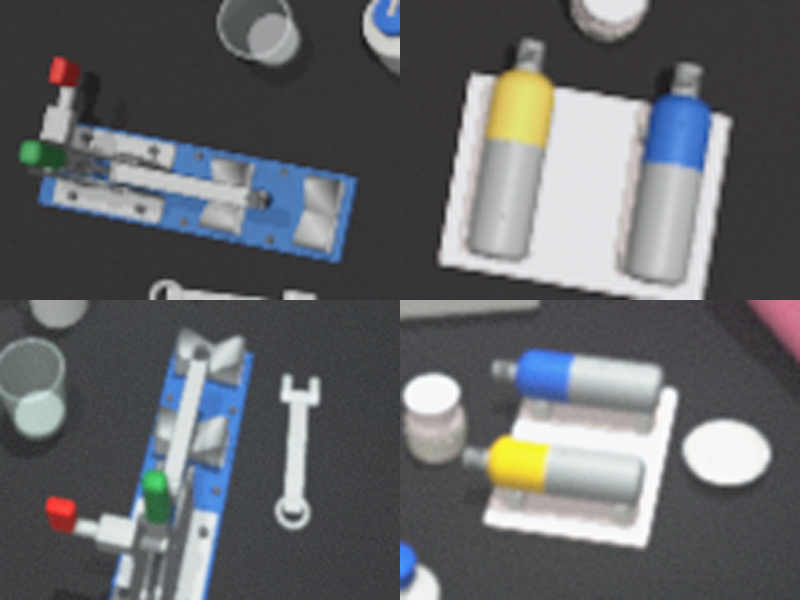

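The crop confirms the choice: the blue shoulder at top px (316,186) with its neck up at (319,171), grey barrel below, on the rack. Next I compute the poses.

```bash
python3 - <<'E'
from h import *
t=dict(np.load("top0.npz"));s=dict(np.load("side0.npz"))
J=lambda u,v:(95+u/3.3333,145+v/3.3333)
K=lambda u,v:(250+u/4.1667,155+v/4.1667)
S2=lambda u,v:(200+u/3.3333,150+v/3.3333)   # side, rack crop
S1=lambda u,v:(180+u/2.5,260+v/2.5)
P=lambda u,v,z:plane(t,J(u,v),z)
ul,ur,lr,ll=P(80,125,.01),P(357,178,.01),P(338,262,.01),P(40,203,.01)
print("plate",*[np.round(x,4) for x in(ul,ur,lr,ll)],"width,end",np.linalg.norm(ur-lr))
d=(ur-ul)/np.linalg.norm(ur-ul)+(lr-ll)/np.linalg.norm(lr-ll);d/=np.linalg.norm(d);yaw=np.arctan2(d[1],d[0]);print("yaw",yaw)
red,e1=tri(t,(113.7,166.1),s,(204.,344.9));gr,e2=tri(t,(106.8,191.),s,(241.7,337.5))
print("red",red,e1,"green",gr,e2)
Rz=R.from_euler("z",yaw).as_matrix()
for n,p,l in(("red",red,(-184,75,133)),("grip",gr,(-170,0,174)),):
    print(n,"jig origin",p-Rz@(np.array(l)/1000))
print("end mid",(ur+lr)/2)
vs=[P(322,212,.035),P(227,193,.035)];print("vrests",vs,"mid",sum(vs)/2, "spacing",np.linalg.norm(vs[0]-vs[1]))
# V triangulate top corner of far rest: outer V horns side vs top
nt,tl=K(288,65),K(257,279)
for z in(.044,): 
  a,b=plane(t,nt,z),plane(t,tl,z);dd=a-b;print("neck",a,"tail",b,"len",np.linalg.norm(dd),"yaw",np.arctan2(dd[1],dd[0]),"mid",a-dd/np.linalg.norm(dd)*.102)
print("neck tri",tri(t,nt,s,S2(95,371-300)),"blue tri",tri(t,(316.3,186.),s,(242.7,171.5)))
for n,uv,z in(("salt",(301,154),.068),("yel",K(122,165),.044),("beaker",(172,150),.09),("wash",(212,150),.17),("amber",(229,137),.14),("valve",(225,206),.02),("dish",(292,243),.02)):print(n,plane(t,uv,z).round(3))
E
```

```text
plate [0.5334 0.2893 0.01  ] [0.4745 0.0198 0.01  ] [0.3937 0.0392 0.01  ] [0.4582 0.3277 0.01  ] width,end 0.08308546451454299
yaw -1.7883839981183218
red [0.56527681 0.26148004 0.13588435] 0.001301082412679613 green [0.48746987 0.26520046 0.17827423] 0.0009470705672694486
red jig origin [0.45232427 0.09800918 0.00288435]
grip jig origin [0.45077115 0.09920888 0.00427423]
end mid [0.43409079 0.02951777 0.01      ]
vrests [array([0.44081045, 0.04994341, 0.035     ]), array([0.46124482, 0.14015468, 0.035     ])] mid [0.45102764 0.09504904 0.035     ] spacing 0.09249668355867399
neck [ 0.55010246 -0.35647544  0.044     ] tail [ 0.38868495 -0.32681049  0.044     ] len 0.16412075258805386 yaw -0.181749709600311 mid [ 0.44978251 -0.33803886  0.044     ]
neck tri (array([ 0.54911789, -0.35706639,  0.03930641]), np.float64(0.003327730061494195)) blue tri (array([ 0.50037301, -0.34495346,  0.04870543]), np.float64(0.0009191502505853916))
salt [ 0.6   -0.299  0.068]
yel [ 0.477 -0.228  0.044]
beaker [0.619 0.099 0.09 ]
wash [ 0.599 -0.033  0.17 ]
amber [ 0.643 -0.08   0.14 ]
valve [ 0.447 -0.055  0.02 ]
dish [ 0.324 -0.265  0.02 ]
```

```bash
cat > g.py <<'E'
import sys
from h import *
from plant import *
JO=np.array([.4508,.098,0]);JY=-1.7884
def jig(x,y,z): return JO+R.from_euler("z",JY).apply([x,y,z])
def goal(p,yaw):
    s=get_state();Rn=R.from_quat(s["eef_rot"]);Rg=R.from_euler("z",yaw)*R.from_euler("x",np.pi)
    print("clock %.2f"%s["clock"],"tcp",np.round(s["tool_pos"],4),"q7 %.2f"%s["q"][6],"F",np.round(s["contact_force"],1),"open %.3f"%s["opening"],"ff %.1f"%s["finger_force"])
    print("to go tool xyz",np.round(Rn.inv().apply(np.array(p)-s["tool_pos"]),4),"turn",np.round((Rn.inv()*Rg).as_rotvec(),3))
if __name__=="__main__":
    a=[float(x) for x in sys.argv[2:]]
    goal(jig(*a[:3]) if sys.argv[1]=="j" else a[:3],a[3])
E
python3 -m jog '[[[0,0,-0.006,0,0,-0.18],[0,0,-0.006,0,0,-0.18],[0,0,-0.006,0,0,-0.18],[0,0,-0.006,0,0,-0.18],[0,0,-0.006,0,0,-0.18],[0,0,-0.006,0,0,-0.18],[0,0,-0.006,0,0,-0.18],[0,0,-0.006,0,0,-0.18],[0,0,-0.006,0,0,-0.18],[0,0,-0.006,0,0,-0.18],[0,0,-0.006,0,0,-0.18],[0,0,-0.006,0,0,-0.18]]]' 0.06 20
python3 g.py w .5653 .2615 .25 2.924
```

```text
clock: 1.6
tool_pos: [0.2191, -0.585, 0.3104]
eef_rot: [0.304, 0.953, 0.0, -0.0]
contact_force: [-0.5, -0.3, -0.3]
opening: 0.683
finger_force: 0.0
clock 1.60 tcp [ 0.2191 -0.585   0.3104] q7 1.63 F [-0.5 -0.3 -0.3] open 0.683 ff 0.0
to go tool xyz [0.2074 0.8907 0.0609] turn [ 0.001 -0.001 -0.399]
```

```bash
python3 -m jog '[[[0.012,0.052,0,0,0,0],[0.012,0.052,0,0,0,0],[0.012,0.052,0,0,0,0],[0.012,0.052,0,0,0,0],[0.012,0.052,0,0,0,0],[0.012,0.052,0,0,0,0],[0.012,0.052,0,0,0,0],[0.012,0.052,0,0,0,0],[0.012,0.052,0,0,0,0],[0.012,0.052,0,0,0,0],[0.012,0.052,0,0,0,0],[0.012,0.052,0,0,0,0]]]' >/dev/null
python3 g.py w .5653 .2615 .25 2.924
```

```text
clock 3.10 tcp [0.4668 0.0069 0.3105] q7 0.33 F [ 0.7 -1.   1.5] open 0.679 ff 0.0
to go tool xyz [0.0686 0.2643 0.0603] turn [-0.001 -0.    -0.406]
```

```bash
python3 -m jog '[[[0.014,0.053,0,0,0,0],[0.014,0.053,0,0,0,0],[0.014,0.053,0,0,0,0],[0.014,0.053,0,0,0,0],[0.014,0.053,0,0,0,0],[0,0,0.02,0,0,-0.135],[0,0,0.02,0,0,-0.135],[0,0,0.02,0,0,-0.135],[0,0,0,0,0,0]]]' >/dev/null
python3 g.py w .5653 .2615 .121 2.924
python3 - <<'E'
from plant import *; from h import *
for n in("top","side"):
    s=snapshot(n);np.savez(f"{n}1.npz",**s)
    u,v=proj(s,[.565,.2615,.16]).astype(int); c=s["frame"][max(0,v-40):v+40,max(0,u-50):u+50]
    globals()[n]=cv2.resize(c,(400,400*c.shape[0]//c.shape[1]),interpolation=cv2.INTER_CUBIC);print(n,u,v,c.shape)
h=max(top.shape[0],side.shape[0]);o=np.zeros((h,800,3),np.uint8);o[:top.shape[0],:400]=top;o[:side.shape[0],400:]=side
cv2.imwrite("pics/a1.png",o[:,:,::-1])
E
```

```text
clock 4.22 tcp [0.5634 0.2606 0.2487] q7 0.29 F [-0.8  0.4  0.7] open 0.678 ff 0.0
to go tool xyz [-0.0021  0.0017  0.1277] turn [-0.003 -0.003 -0.002]
top 110 165 (80, 100, 3)
side 202 339 (80, 100, 3)
```

View pics/a1.png

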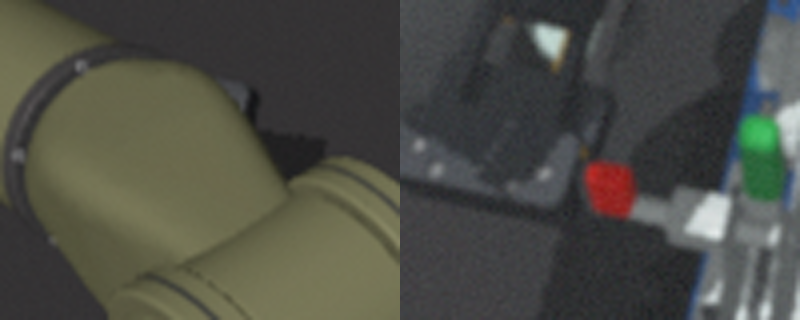

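The side crop shows the red tab unobstructed at about (205,342), with the open gripper above it. I descend and grip it.

```bash
python3 -m jog '[[[-0.002,0.002,0.02,0,0,0],[0,0,0.02,0,0,0],[0,0,0.02,0,0,0],[0,0,0.02,0,0,0],[0,0,0.02,0,0,0],[0,0,0.015,0,0,0],[0,0,0.012,0,0,0],[0,0,0,0,0,0]]]' >/dev/null
python3 g.py w .5653 .2615 .121 2.924
python3 -m jog '[[[0,0,0,0,0,0],[0,0,0,0,0,0],[0,0,0,0,0,0],[0,0,0,0,0,0],[0,0,0,0,0,0]]]' 0.0 25
python3 g.py w .5653 .2615 .121 2.924
```

```text
clock 5.33 tcp [0.5662 0.263  0.1228] q7 0.17 F [-0.4  0.6  0.3] open 0.682 ff 0.0
to go tool xyz [ 0.0006 -0.0016  0.0018] turn [-0.001 -0.001 -0.   ]
clock: 5.95
tool_pos: [0.5663, 0.2613, 0.1236]
eef_rot: [0.109, 0.994, -0.002, -0.0]
contact_force: [-3.1, -7.5, 6.3]
opening: 0.138
finger_force: 3.7
clock 5.95 tcp [0.5663 0.2613 0.1236] q7 0.17 F [-3.1 -7.5  6.3] open 0.138 ff 3.7
to go tool xyz [ 0.001  -0.      0.0026] turn [-0.004  0.    -0.001]
```

```bash
python3 -m jog '[[[-0.005,0,0,0,0,0],[-0.005,0,0,0,0,0],[-0.005,0,0,0,0,0],[-0.005,0,0,0,0,0],[-0.005,0,0,0,0,0],[-0.005,0,0,0,0,0],[-0.004,0,0,0,0,0],[0,0,0,0,0,0],[0,0,0,0,0,0]]]'
python3 g.py w .5653 .2615 .121 2.924
```

```text
clock: 7.08
tool_pos: [0.5994, 0.2537, 0.1236]
eef_rot: [0.109, 0.994, -0.002, -0.0]
contact_force: [-1.4, -4.4, 3.9]
opening: 0.134
finger_force: 25.0
clock 7.08 tcp [0.5994 0.2537 0.1236] q7 0.25 F [-1.4 -4.4  3.9] open 0.134 ff 25.0
to go tool xyz [0.035  0.0002 0.0026] turn [-0.004 -0.    -0.001]
```

```bash
python3 -m jog '[[[0,0,0,0,0,0],[0,0,0,0,0,0],[0,0,-0.02,0,0,0],[0,0,-0.04,0,0,0],[0,0,-0.04,0,0,0],[0,0,-0.04,0,0,0],[0,0,0,0,0,0.175],[0,0,0,0,0,0.175],[0,0,0,0,0,0.175],[0,0,0,0,0,0.175],[0,0,0,0,0,0.175],[0,0,0,0,0,0.175]]]' 0.055 >/dev/null
python3 -m jog '[[[0,0,0,0,0,0.175],[0,0,0,0,0,0.175],[0,0,0,0,0,0.172],[0,0,0,0,0,0]]]' >/dev/null
python3 g.py w .4875 .2652 .164 1.353
python3 - <<'E'
from plant import *; from h import *
s=snapshot("side");t=dict(np.load("top0.npz"))
b=blobs(s,(0,150,90),(6,255,255),(100,300,340,384),15);print([x[0] for x in b])
for x in b: print(plane(s,x[0],.1359))
print(plane(dict(np.load("side0.npz")),(204,344.9),.1359))
E
```

```text
clock 9.07 tcp [0.5997 0.2568 0.2651] q7 -0.97 F [ 0.5  1.2 -1.4] open 0.624 ff 0.0
to go tool xyz [-0.0161 -0.1115  0.101 ] turn [ 0.001 -0.001  0.002]
[array([188.3, 342. ])]
[0.59702779 0.25534346 0.1359    ]
[0.56461813 0.26155428 0.1359    ]
```

The bolt is out by about 33 mm. Next is the handle.

```bash
python3 -m jog '[[[-0.005,-0.037,0,0,0,0],[-0.005,-0.037,0,0,0,0],[-0.006,-0.037,0,0,0,0],[0,0,0,0,0,0],[0,0,0.02,0,0,0],[0,0,0.02,0,0,0],[0,0,0.02,0,0,0],[0,0,0.02,0,0,0],[0,0,0.02,0,0,0],[0,0,0,0,0,0]]]' >/dev/null
python3 g.py w .4875 .2652 .164 1.353
python3 -m jog '[[[0,0,0,0,0,0],[0,0,0,0,0,0],[0,0,0,0,0,0],[0,0,0,0,0,0],[0,0,0,0,0,0]]]' 0.0 15 >/dev/null
python3 g.py w .4875 .2652 .164 1.353
python3 - <<'E'
import numpy as np
# tool x = -jig x = back. arc steps from grip radius 110
th=np.linspace(0,1.145,12);x=.110*np.sin(th);z=.110*np.cos(th)
print(np.round(np.c_[np.diff(x),-np.diff(z)],4).tolist())
E
```

```text
clock 10.38 tcp [0.4883 0.2639 0.1627] q7 -1.20 F [-0.2 -0.4 -0.5] open 0.620 ff 0.0
to go tool xyz [ 0.0011 -0.001  -0.0013] turn [-0.001  0.001 -0.   ]
clock 11.00 tcp [0.4873 0.2647 0.1641] q7 -1.20 F [-2.8  0.7  4.9] open 0.222 ff 15.0
to go tool xyz [0.0005 0.0001 0.0001] turn [-0.001 -0.    -0.001]
[[0.0114, 0.0006], [0.0113, 0.0018], [0.0111, 0.0029], [0.0107, 0.0041], [0.0102, 0.0052], [0.0096, 0.0062], [0.0089, 0.0072], [0.0081, 0.0081], [0.0072, 0.0089], [0.0063, 0.0096], [0.0053, 0.0102]]
```

```bash
python3 -m jog '[[[0.0114,0,0.0006,0,0,0],[0.0113,0,0.0018,0,0,0],[0.0111,0,0.003,0,0,0],[0.0107,0,0.004,0,0,0],[0.0102,0,0.005,0,0,0],[0.0096,0,0.006,0,0,0],[0.009,0,0.007,0,0,0],[0.008,0,0.008,0,0,0],[0.007,0,0.009,0,0,0],[0.006,0,0.0095,0,0,0],[0.005,0,0.01,0,0,0],[0,0,0,0,0,0]]]'
python3 g.py j -.2702 0 .0994 1.353
```

```text
clock: 12.5
tool_pos: [0.5103, 0.3674, 0.1009]
eef_rot: [0.779, 0.627, 0.005, -0.003]
contact_force: [-0.6, 7.7, 2.2]
opening: 0.223
finger_force: 15.0
clock 12.50 tcp [0.5103 0.3674 0.1009] q7 -1.29 F [-0.6  7.7  2.2] open 0.223 ff 15.0
to go tool xyz [-0.0057  0.      0.0015] turn [ 0.001 -0.01   0.002]
```

```bash
python3 -m jog '[[[0,0,0,0,0,0],[0,0,0,0,0,0],[0,0,-0.03,0,0,0],[0,0,-0.05,0,0,0],[0,0,-0.05,0,0,0],[0,0,-0.05,0,0,0],[0,0,-0.02,0,0,0]]]' 0.06 >/dev/null
python3 g.py w .4498 -.338 .13 2.96
python3 -m jog '[[[-0.055,0,0,0,0,0],[-0.055,0,0,0,0,0],[-0.055,0,0,0,0,0],[-0.055,0,0,0,0,0],[-0.055,0,0,0,0,0],[-0.055,0,0,0,0,0],[-0.055,0,0,0,0,0],[-0.055,0,0,0,0,0],[-0.055,0,0,0,0,0],[-0.055,0,0,0,0,0]]]' 0.085 >/dev/null
python3 g.py w .4498 -.338 .13 2.96
python3 - <<'E'
from plant import *; from h import *
for n in("top","side"):
    s=snapshot(n);np.savez(f"{n}2.npz",**s);globals()[n]=s
o=np.hstack([cv2.resize(top["frame"][130:250,80:240],(400,300)),cv2.resize(side["frame"][240:384,150:342],(400,300))])
cv2.imwrite("pics/a2.png",o[:,:,::-1])
g=[blobs(s,(50,120,50),(85,255,255),None,15) for s in(top,side)]
print([[x[0] for x in b] for b in g])
E
```

```text
clock 13.38 tcp [0.5107 0.3613 0.3029] q7 -1.17 F [0.1 0.2 0.1] open 0.677 ff 0.0
to go tool xyz [-0.6962  0.0928  0.1713] turn [ 0.005  0.    -1.609]
clock 14.62 tcp [ 0.3889 -0.1779  0.2998] q7 -0.16 F [ 1.  -1.1  0.5] open 0.968 ff 0.0
to go tool xyz [-0.1428  0.0945  0.1699] turn [-1.000e-03  0.000e+00 -1.609e+00]
[[array([ 85.4, 187.2])], [array([235.5, 381.2])]]
```

View pics/a2.png

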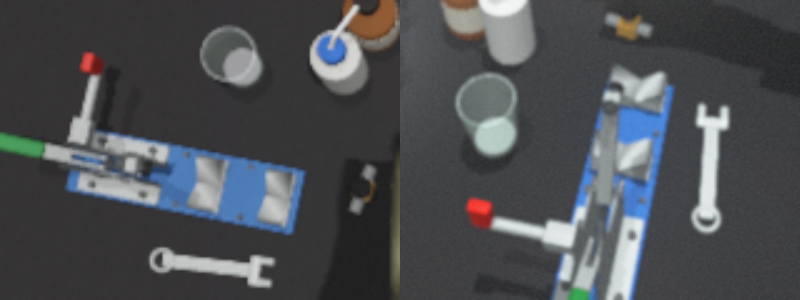

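The handle is thrown right back, with the green grip at left, and the clamp arm stands upright. The bolt is out, at crop (90,63). Both V rests are clear, at crop (207,185) and (277,197). Now to the cylinder.

```bash
python3 -m jog '[[[-0.048,0.031,0,0,0,0],[-0.048,0.031,0,0,0,0],[-0.047,0.032,0,0,0,0],[0,0,0.01,0,0,-0.179],[0,0,0.01,0,0,-0.179],[0,0,0.01,0,0,-0.179],[0,0,0.01,0,0,-0.179],[0,0,0.01,0,0,-0.179],[0,0,0.01,0,0,-0.179],[0,0,0.01,0,0,-0.179],[0,0,0.01,0,0,-0.179],[0,0,0.01,0,0,-0.177]]]' >/dev/null
python3 -m jog '[[[0,0,0.02,0,0,0],[0,0,0.02,0,0,0],[0,0,0,0,0,0]]]' >/dev/null
python3 g.py w .4498 -.338 .025 2.96
python3 - <<'E'
from plant import *; from h import *
from g import jig,JO,JY
t=dict(np.load("top2.npz"));s=dict(np.load("side2.npz"))
for n,uv in(("r1",(207,185)),("r2",(277,197))):
    p=plane(t,(80+uv[0]/2.5,130+uv[1]/2.5),.03);print(n,p,R.from_euler("z",-JY).apply(p-JO))
o=t["frame"][185:230,140:212];o=cv2.resize(o,(800,500),interpolation=cv2.INTER_CUBIC)
cv2.imwrite("pics/v.png",o[:,:,::-1])
x=snapshot("side");u,v=proj(x,[.45,-.338,.08]).astype(int);print(u,v)
c=x["frame"][v-45:v+45,u-60:u+60];cv2.imwrite("pics/c.png",cv2.resize(c,(800,600),interpolation=cv2.INTER_CUBIC)[:,:,::-1])
E
```

```text
clock 16.60 tcp [ 0.4495 -0.3351  0.1685] q7 1.25 F [-0.1  0.4  0.1] open 0.967 ff 0.0
to go tool xyz [-0.0014 -0.0029  0.1435] turn [ 0.001 -0.004  0.001]
r1 [0.45815315 0.14231701 0.03      ] [-0.04485938 -0.00238787  0.03      ]
r2 [0.44055281 0.05333573 0.03      ] [ 0.04582325 -0.00036295  0.03      ]
257 165
```

View pics/v.png

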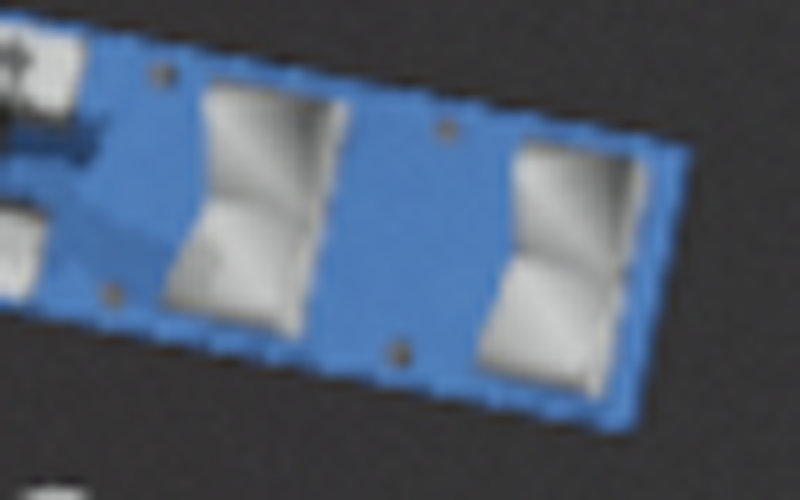

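View pics/c.png

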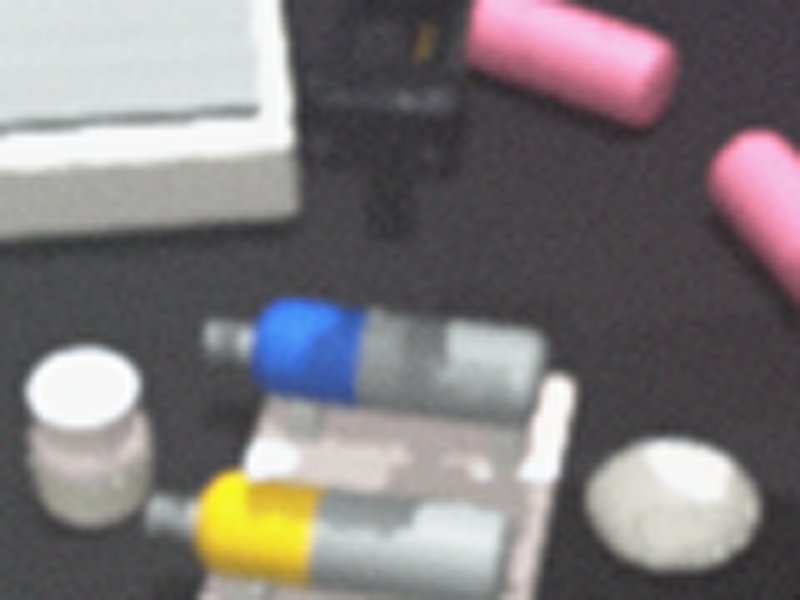

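Crop c shows the two fingers above the blue cylinder's barrel, in line with it. Crop v shows the V valleys, mid at about (262,208) and (570,260). I descend and grip.

```bash
python3 -m jog '[[[-0.001,-0.003,0.025,0,0,0],[0,0,0.025,0,0,0],[0,0,0.025,0,0,0],[0,0,0.025,0,0,0],[0,0,0.02,0,0,0],[0,0,0.015,0,0,0],[0,0,0.008,0,0,0],[0,0,0,0,0,0]]]' 0.085 35
python3 g.py w .4498 -.338 .025 2.96
python3 -m jog '[[[0,0,0,0,0,0],[0,0,0,0,0,0],[0,0,0,0,0,0],[0,0,0,0,0,0]]]' 0.0 35
python3 g.py w .4498 -.338 .025 2.96
python3 - <<'E'
from h import *
from g import JO,JY
t=dict(np.load("top2.npz"))
f=lambda u,v,z:R.from_euler("z",-JY).apply(plane(t,(140+u/11.111,185+v/11.111),z)-JO).round(4)
print(f(262,208,.026),f(570,260,.026),"corners",f(690,150,.01),f(637,430,.01),f(0,12,.01),f(0,300,.01))
print("rest top corners",f(208,88,.052),f(345,103,.052),f(168,298,.052),f(297,335,.052),f(518,145,.052),f(648,160,.052),f(480,365,.052),f(603,398,.052))
E
```

```text
clock: 17.65
tool_pos: [0.4512, -0.3387, 0.0267]
eef_rot: [0.09, 0.996, 0.0, -0.0]
contact_force: [0.8, -0.2, 0.8]
opening: 0.967
finger_force: 0.0
clock 17.65 tcp [ 0.4512 -0.3387  0.0267] q7 1.06 F [ 0.8 -0.2  0.8] open 0.967 ff 0.0
to go tool xyz [0.0015 0.0004 0.0017] turn [-0.    -0.     0.001]
clock: 18.15
tool_pos: [0.4518, -0.3365, 0.027]
eef_rot: [0.09, 0.996, 0.002, 0.001]
contact_force: [-0.7, 2.4, -0.5]
opening: 0.539
finger_force: 29.3
clock 18.15 tcp [ 0.4518 -0.3365  0.027 ] q7 1.06 F [-0.7  2.4 -0.5] open 0.539 ff 29.3
to go tool xyz [ 0.0017 -0.0019  0.002 ] turn [0.003 0.001 0.002]
[-0.0436 -0.001   0.026 ] [0.0464 0.0013 0.026 ] corners [0.0713 0.0397 0.01  ] [ 0.0727 -0.0428  0.01  ] [-0.135   0.0409  0.01  ] [-0.1167 -0.0413  0.01  ]
rest top corners [-0.0593  0.0287  0.052 ] [-0.0204  0.0319  0.052 ] [-0.0577 -0.0314  0.052 ] [-0.0199 -0.0346  0.052 ] [0.03   0.0296 0.052 ] [0.0668 0.0324 0.052 ] [ 0.0323 -0.033   0.052 ] [ 0.0681 -0.0355  0.052 ]
```

```bash
sed -i 's/JY=-1.7884/JY=-1.790/' g.py
python3 -m jog '[[[0,0,0,0,0,0],[0,0,-0.015,0,0,0],[0,0,-0.025,0,0,0],[0,0,-0.03,0,0,0],[0,0,-0.03,0,0,0],[0,0,-0.03,0,0,0],[0,0,-0.03,0,0,0],[0,0,-0.013,0,0,0],[0,0,0,0,0,0.16],[0,0,0,0,0,0.16],[0,0,0,0,0,0.16],[0,0,0,0,0,0.16]]]' >/dev/null
python3 -m jog '[[[0,0,0,0,0,0.16],[0,0,0,0,0,0.16],[0,0,0,0,0,0.16],[0,0,0,0,0,0.16],[0,0,0,0,0,0.16],[0,0,0,0,0,0.16],[0,0,0,0,0,0]]]' >/dev/null
python3 g.py j 0 0 .2 1.353
```

```text
clock 20.52 tcp [ 0.4504 -0.3386  0.1993] q7 0.04 F [-0.8 -0.5 -5.9] open 0.531 ff 35.0
to go tool xyz [ 0.4272 -0.0899 -0.0006] turn [-0.002  0.     0.01 ]
```

```bash
python3 -m jog '[[[0.02,-0.004,0,0,0,0],[0.04,-0.008,0,0,0,0],[0.04,-0.008,0,0,0,0],[0.04,-0.008,0,0,0,0],[0.04,-0.008,0,0,0,0],[0.04,-0.009,0,0,0,0],[0.04,-0.009,0,0,0,0.005],[0.04,-0.009,0,0,0,0.005],[0.04,-0.009,0,0,0,0],[0.04,-0.009,0,0,0,0],[0.03,-0.006,0,0,0,0],[0.017,-0.003,0,0,0,0]]]' >/dev/null
python3 -m jog '[[[0,0,0,0,0,0]]]' >/dev/null
python3 g.py j 0 0 .1 1.3516
python3 - <<'E'
from plant import *; from h import *
from g import JO,JY
x=snapshot("side");np.savez("side3.npz",**x)
u,v=proj(x,[.45,.098,.15]).astype(int);print(u,v)
c=x["frame"][v-75:v+75,u-100:u+100];cv2.imwrite("pics/d.png",cv2.resize(c,(800,600),interpolation=cv2.INTER_CUBIC)[:,:,::-1])
E
```

```text
clock 22.15 tcp [0.4529 0.1001 0.2   ] q7 -0.80 F [ 0.1 -1.1 -6. ] open 0.531 ff 35.0
to go tool xyz [-0.0027 -0.0015  0.1   ] turn [-0.    -0.001  0.005]
259 270
```

View pics/d.png

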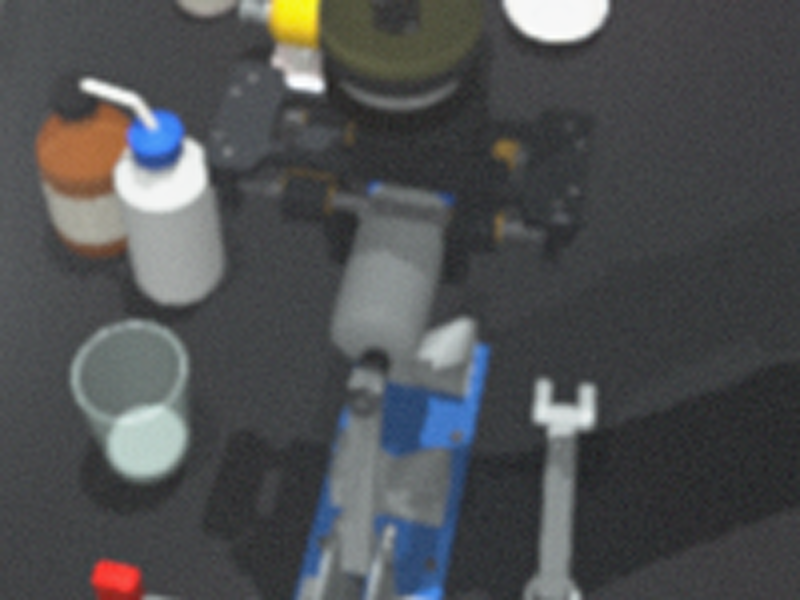

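The side view shows the blue cylinder held level, tail towards the clamp at crop (372,340), neck away, clear of the upright arm. I lower it.

```bash
python3 -m jog '[[[-0.002,-0.0015,0.015,0,0,0.005],[-0.002,0,0.025,0,0,0],[0,0,0.025,0,0,0],[0,0,0.025,0,0,0],[0,0,0.02,0,0,0],[0,0,0.015,0,0,0],[0,0,0.01,0,0,0],[0,0,0.008,0,0,0],[0,0,0,0,0,0],[0,0,0.004,0,0,0],[0,0,0.004,0,0,0],[0,0,0,0,0,0]]]'
python3 g.py j 0.002 0 .043 1.3516
```

```text
clock: 23.7
tool_pos: [0.4513, 0.0941, 0.0487]
eef_rot: [0.782, 0.623, -0.0, 0.0]
contact_force: [-0.7, 0.2, -5.1]
opening: 0.532
finger_force: 35.0
clock 23.70 tcp [0.4513 0.0941 0.0487] q7 -0.91 F [-0.7  0.2 -5.1] open 0.532 ff 35.0
to go tool xyz [ 0.0017 -0.0013  0.0057] turn [-0.     0.    -0.006]
```

```bash
python3 -m jog '[[[0,-0.001,0.002,0,0,0],[0,0,0.002,0,0,0],[0,0,0,0,0,0]]]' |grep -E "pos|contact"
python3 -m jog '[[[0,0,0.002,0,0,0],[0,0,0,0,0,0]]]'|grep -E "pos|contact"
```

```text
tool_pos: [0.4502, 0.0944, 0.0447]
contact_force: [-0.9, 0.0, -4.2]
tool_pos: [0.45, 0.0943, 0.0438]
contact_force: [-2.2, 0.8, 7.7]
```

Contact comes at the expected height, so I release, rise and check.

```bash
python3 -m jog '[[[0,0,-0.0005,0,0,0],[0,0,0,0,0,0],[0,0,0,0,0,0],[0,0,-0.02,0,0,0],[0,0,-0.04,0,0,0],[0,0,-0.04,0,0,0],[0,0,-0.05,0,0,0],[0,0,-0.05,0,0,0],[0,0,-0.05,0,0,0],[0,0,0,0,0,0]]]' 0.082 >/dev/null
python3 g.py j -.2702 0 .0994 1.3516
python3 - <<'E'
from plant import *; from h import *
for n in("top","side"):
    x=snapshot(n);np.savez(f"{n}4.npz",**x);globals()[n]=x
o=np.hstack([cv2.resize(top["frame"][160:235,90:230],(400,214),interpolation=cv2.INTER_CUBIC),cv2.resize(side["frame"][260:335,190:330],(400,214),interpolation=cv2.INTER_CUBIC)])
cv2.imwrite("pics/e.png",o[:,:,::-1])
E
```

```text
clock 25.57 tcp [0.4524 0.0949 0.2965] q7 -0.74 F [-0.1  0.5 -0.6] open 0.932 ff 0.0
to go tool xyz [ 0.2721 -0.0055  0.1981] turn [ 0.007 -0.004 -0.007]
```

View pics/e.png

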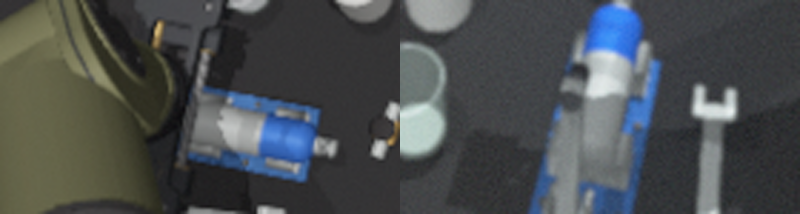

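```bash
python3 - <<'E'
from h import *
from g import JO,JY
t=dict(np.load("top4.npz"));p=plane(t,(208,211.1),.06);print("neck in jig",R.from_euler("z",-JY).apply(p-JO))
E
python3 -m jog '[[[0.04,-0.001,0,-0.007,0.004,0],[0.045,-0.001,0,0,0,-0.007],[0.045,-0.001,0,0,0,0],[0.045,-0.001,0,0,0,0],[0.045,-0.001,0,0,0,0],[0.03,0,0,0,0,0],[0.02,0,0,0,0,0],[0,0,0,0,0,0]]]' 0.055 >/dev/null
python3 g.py j -.2702 0 .0994 1.3516
```

```text
neck in jig [0.10506305 0.0022834  0.06      ]
clock 26.68 tcp [0.5032 0.3599 0.2917] q7 -1.11 F [-0.5 -0.8  0.2] open 0.626 ff 0.0
to go tool xyz [0.0029 0.0051 0.1923] turn [ 0.004 -0.001  0.004]
```

The cylinder is seated: the neck tip measures (105, 2) mm in the jig against an ideal 102, 0. Back to the handle.

```bash
python3 -m jog '[[[0.003,0.006,0.03,0,0,0],[0,0,0.04,0,0,0],[0,0,0.04,0,0,0],[0,0,0.035,0,0,0],[0,0,0.025,0,0,0],[0,0,0.015,0,0,0],[0,0,0.006,0,0,0],[0,0,0,0,0,0]]]' |grep -E "pos|contact"
python3 -m jog '[[[0,0,0,0,0,0],[0,0,0,0,0,0],[0,0,0,0,0,0],[0,0,0,0,0,0]]]' 0 15 >/dev/null
python3 g.py j -.2702 0 .0994 1.3516
```

```text
tool_pos: [0.5126, 0.3608, 0.1034]
contact_force: [0.4, -0.1, -0.1]
clock 28.18 tcp [0.5092 0.3622 0.1031] q7 -1.19 F [-4.2  0.1  1.2] open 0.223 ff 15.0
to go tool xyz [-0.0003  0.0005  0.0037] turn [ 0.002 -0.003  0.003]
```

```bash
python3 -m jog '[[[-0.005,0,-0.01,0,0,0],[-0.006,0,-0.0095,0,0,0],[-0.007,0,-0.009,0,0,0],[-0.008,0,-0.008,0,0,0],[-0.009,0,-0.007,0,0,0],[-0.0096,0,-0.006,0,0,0],[-0.0102,0,-0.005,0,0,0],[-0.0107,0,-0.004,0,0,0],[-0.0111,0,-0.003,0,0,0],[-0.0113,0,-0.0018,0,0,0],[-0.0114,0,-0.0006,0,0,0],[0,0,0,0,0,0]]]' - 20
python3 g.py j -.170 0 .164 1.3516
```

```text
clock: 29.68
tool_pos: [0.4878, 0.2663, 0.1666]
eef_rot: [0.779, 0.627, 0.004, -0.001]
contact_force: [-5.3, 6.1, -4.4]
opening: 0.228
finger_force: 20.0
clock 29.68 tcp [0.4878 0.2663 0.1666] q7 -1.10 F [-5.3  6.1 -4.4] open 0.228 ff 20.0
to go tool xyz [-0.0024  0.0005  0.0026] turn [ 0.003 -0.007  0.003]
```

```bash
python3 -m jog '[[[-0.002,0,0,0,0,0],[-0.002,0,0,0,0,0],[-0.002,0,0,0,0,0],[0,0,0,0,0,0]]]'
python3 g.py j -.170 0 .164 1.3516
```

```text
clock: 30.18
tool_pos: [0.4877, 0.2661, 0.1667]
eef_rot: [0.778, 0.628, 0.008, -0.003]
contact_force: [-3.3, 15.5, -12.9]
opening: 0.223
finger_force: 20.0
clock 30.18 tcp [0.4877 0.2661 0.1667] q7 -1.10 F [ -3.3  15.5 -12.9] open 0.223 ff 20.0
to go tool xyz [-0.0021  0.0005  0.0026] turn [ 0.005 -0.016  0.007]
```

```bash
python3 -m jog '[[[0.004,0,0,0,0,0],[0,0,0,0,0,0],[0,0,0,0,0,0],[0,0,-0.03,0,0,0],[0,0,-0.04,0,0,0],[0,0,-0.04,0,0,0],[0,0.037,0,0,0,0],[0.005,0.037,0,0,0,0],[0.01,0.037,0,0,0,-0.17],[0,0,0,0,0,-0.175],[0,0,0,0,0,-0.175],[0,0,0,0,0,-0.175]]]' 0.055 >/dev/null
python3 -m jog '[[[0,0,0,0,0,-0.175],[0,0,0,0,0,-0.175],[0,0,0,0,0,-0.175],[0,0,0,0,0,-0.175],[0,0,0,0,0,-0.175],[0,0,0,0,0,0]]]' >/dev/null
python3 g.py w .5990 .2540 .1236 2.924
python3 - <<'E'
from plant import *; from h import *
x=snapshot("side")
print([plane(x,b[0],.1359) for b in blobs(x,(0,150,90),(6,255,255),(100,300,340,384),15)])
print([(b[0],b[1]) for b in blobs(x,(50,120,50),(85,255,255),None,15)])
E
```

```text
clock 32.42 tcp [0.601  0.2512 0.2774] q7 0.43 F [ 0.2 -1.   1.4] open 0.623 ff 0.0
to go tool xyz [0.0037 0.0018 0.1538] turn [ 0.003  0.007 -0.004]
[array([0.5976851 , 0.25492669, 0.1359    ])]
[(array([241.6, 337.2]), [236, 327, 11, 22, 181])]
```

The green grip is back at its starting pixel, (242,337), so the handle is home. Now I push the bolt in.

```bash
python3 -m jog '[[[0.003,0.002,0.03,0.003,0.007,-0.004],[0,0,0.03,0,0,0],[0,0,0.03,0,0,0],[0,0,0.025,0,0,0],[0,0,0.02,0,0,0],[0,0,0.012,0,0,0],[0,0,0.006,0,0,0],[0,0,0,0,0,0]]]' |grep -E "pos|contact"
python3 -m jog '[[[0,0,0,0,0,0],[0,0,0,0,0,0],[0,0,0,0,0,0],[0,0,0,0,0,0],[0,0,0,0,0,0]]]' 0 25 >/dev/null
python3 g.py w .5663 .2613 .1236 2.924
python3 -m jog '[[[0.005,0,0,0,0,0],[0.005,0,0,0,0,0],[0.005,0,0,0,0,0],[0.005,0,0,0,0,0],[0.005,0,0,0,0,0],[0.005,0,0,0,0,0],[0.003,0,0,0,0,0],[0,0,0,0,0,0]]]' |grep -E "pos|contact|open|fing"
python3 g.py w .5663 .2613 .1236 2.924
```

```text
tool_pos: [0.5987, 0.2552, 0.1247]
contact_force: [0.1, 0.2, -0.5]
clock 34.10 tcp [0.5984 0.2539 0.1246] q7 0.31 F [-1.1 -3.9  2. ] open 0.135 ff 25.0
to go tool xyz [0.0329 0.0003 0.001 ] turn [-0.001 -0.     0.002]
tool_pos: [0.5655, 0.2614, 0.1245]
contact_force: [0.9, -5.6, 3.6]
opening: 0.134
finger_force: 25.0
clock 35.10 tcp [0.5655 0.2614 0.1245] q7 0.24 F [ 0.9 -5.6  3.6] open 0.134 ff 25.0
to go tool xyz [-0.0008  0.0001  0.0009] turn [-0.001 -0.001  0.003]
```

```bash
python3 -m jog '[[[0.002,0,0,0,0,0],[0.002,0,0,0,0,0],[0.001,0,0,0,0,0],[0,0,0,0,0,0]]]' |grep -E "pos|contact"
python3 g.py w .5663 .2613 .1236 2.924
```

```text
tool_pos: [0.5642, 0.2616, 0.1247]
contact_force: [7.6, -5.3, 0.5]
clock 35.60 tcp [0.5642 0.2616 0.1247] q7 0.23 F [ 7.6 -5.3  0.5] open 0.137 ff 25.0
to go tool xyz [-0.0021  0.0002  0.0011] turn [0.    0.005 0.001]
```

The bolt is against its stop. I release, retreat and verify.

```bash
python3 -m jog '[[[-0.003,0,0,0,0,0],[0,0,0,0,0,0],[0,0,0,0,0,0],[0,0,-0.03,0,0,0],[0,0,-0.04,0,0,0],[0,0,-0.05,0,0,0],[-0.04,0,-0.03,0,0,0],[-0.04,0,0,0,0,0],[-0.04,0,0,0,0,0],[0,0,0,0,0,0]]]' 0.07 
python3 - <<'E'
from plant import *; from h import *
x=snapshot("side");t=snapshot("top")
print([plane(x,b[0],.1359) for b in blobs(x,(0,150,90),(6,255,255),(100,300,340,384),15)])
print([(b[0],b[1]) for b in blobs(x,(50,120,50),(85,255,255),None,15)])
o=np.hstack([cv2.resize(t["frame"],(400,300)),cv2.resize(x["frame"][240:384,150:342],(400,300))])
cv2.imwrite("pics/f.png",o[:,:,::-1])
E
```

```text
clock: 36.85
tool_pos: [0.6836, 0.2354, 0.2733]
eef_rot: [0.109, 0.994, 0.0, 0.0]
contact_force: [0.8, -0.4, -0.7]
opening: 0.797
finger_force: 0.0
[array([0.56401215, 0.26155962, 0.1359    ])]
[(array([241.6, 337.3]), [236, 328, 11, 20, 166])]
```

View pics/f.png

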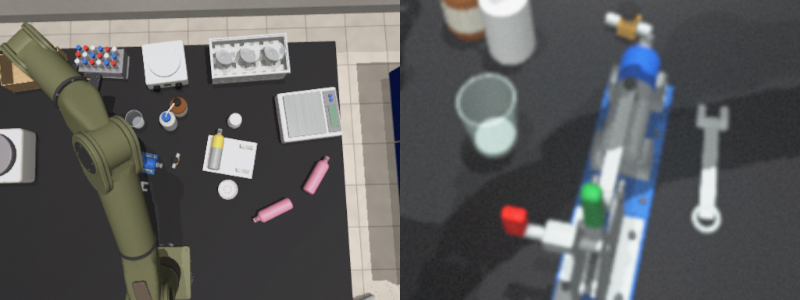

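The cylinder is clamped with its neck to the open end. The grip is upright, the red tab is back in at crop (513,221), and everything else is standing where it was. I hand it in.

```bash
python3 -c "
from plant import *
print(finish_job())"
```

```text
the job is handed in; nothing more can be done
None
```

The blue cylinder is clamped in the jig with its neck to the open end, the handle home and the lock bolt in; I handed the job in after about 37 s on the robot's clock, and no verdict came back.

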